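# Bring the valve of the drinks-trolley wheel to the top

## Robot

A 6-joint arm with a two-finger parallel gripper is mounted at the origin on the work surface. World frame = base frame: x ahead of the robot, y to its left, z up, the work surface at z = 0. Lengths are in m, angles in rad, forces in N, time in s.
With the tool pointing down it reaches from about 0.25 to 0.775 m from the base axis. Payload 8.9 kg.
Tool frame: the origin (TCP) lies on the centre line of the jaws, within the pads' length; the fingertips stand bot.tcp_to_tips ahead of it and the grasp point (between the pads) is the TCP (bot.tcp_to_tips is the distance from the TCP to the fingertips, in m); y points along the fingers, z is the direction in which the jaws open and shut, and the axes are right-handed (so a half turn about y gives the same grasp; the last joint's range is limited). The gripper opens to 85 mm and grips with 20 to 120 N. Pads are 22 mm wide; open, the fingers measure 114 mm over their backs; the gripper's body (76 mm by 85 mm) begins 54 mm behind the grasp point. The pads swing forward as they close: fully open they stand 13 mm farther back than shut.
Start: joints at [-1.43, 0.291, -0.153, 1.127, 0, 1.431], TCP at [0.145, -0.505, 0.25] pointing down, gripper open.
Joint ranges: [-2.52, 2.52], [-0.91, 1.74], [-1.3, 1.37], [-1.96, 2.02], [-1.52, 1.47], [-3.14, 3.14]. Speed limits (rad/s): [2.22, 2.22, 2.79, 3.14, 3.14, 3.14].

## Interface

Orientations are given as a unit quaternion [x, y, z, w].
In Python, from rig import observe, snapshot, calibration, bot gives the robot as it stands.
- The arm moves only by the shell command python3 -m handwheel 'ROWS' [FORCE]. ROWS is JSON, a list that holds one entry, the list of rows, each a list of 7 numbers: the gripper's target within -1 to 1 (shut at 1, half-way at 0, fully open at -1), then the shift along the tool's x, y, z in units of 0.3 m (1.0 is 0.3 m), then the turn, a rotation vector about the tool's x, y, z in units of pi/2 rad (1.0 is pi/2 rad). A call has 1 to 12 rows; each row is the pose to reach, as a shift and turn from the pose measured when the call began, along the tool's axes at that moment; what a row does not reach only later rows make up. A row lasts 1/8 s, in which the tool goes at most 62.5 mm and 10.7 degrees, less where a joint would pass 70% of its speed; a pose out of reach is approached as far as the arm can. A call with a number of a shift or a turn outside -1 to 1 is refused whole. A call with a gripper value outside its range is refused whole. The fingers move at their own pace and stop on an object; FORCE is the grip in N (left out, the last holds). Time passes only in rows, so rows that repeat a pose let the fingers close. It gives the time, the measured TCP pose, the force and the opening at its end, in the units of the state.
- observe(): the state, without advancing time (a new reading comes with each control period).
- snapshot(name): name is "scene" or "top" or "wrist"; returns the picture (420x560x3 uint8, red, green, blue); there is no depth.
- calibration(name): a dict with "vertical_fov" (degrees; the focal length in pixels is half the picture's height over the tangent of half this angle, whatever the lens; pixels are square), "cx", "cy" (the principal point, pixels), "extrinsics" (4x4, takes a point from camera to world coordinates). Camera axes: x right, y down, z forward; pixel columns grow to the right and rows downward; lengths in m; the calibration is good to about 2 mm. A picture is of the moment at which its call begins: read the wrist's pose just before it. calibration takes no time and is no camera call; for the wrist camera it gives the pose at the moment of the call.
- bot.finish_job(): hands the job in, once; it reports no verdict.
The state is a dict: "time": time; "joints": joint angles; "joint_vel": joint speeds; "joint_efforts": joint torques, N m; "position": TCP position; "eef_rot": TCP orientation; "force": force on the tool from outside, world axes, zero at the start; "ft_torque": the same for the moment, N m; "width": opening from 0.0 (shut) to 1.0 (fully open).
Only numpy, scipy, OpenCV 4.12 (cv2) and the standard library are available. Lean on these libraries where they do the work, as an engineer would, in place of code of your own. Each camera call takes 0.05 s, during which the arm holds its last target.

## Task

The spare wheel of the drinks trolley hangs in the stand on the counter: turn it by pushing its spokes round with your fingertips, one after the other, until the valve stem points straight up, at the highest point of the leaning wheel, ready for the pump, then leave it at rest there. Do not grip it or shove hard, do not push on the freshly glued tyre and rim or on the valve, and leave the other things on the counter where they stand.

Things in the scene. Friction and masses are not known exactly. Their poses are not given: they have to be found in the camera images.
- stand: Fixed grey steel wheel stand. Origin on the counter under the wheel's hub; x horizontal, away from the robot's side; y horizontal to the left, along the axle bar; z up. Two uprights at y = +-178 mm (10 thick, 202 high) carry the axle bar; runners 12 high lie at y = +-178, x from -160 to 160. Behind the wheel's open middle nothing is near (60 mm free behind its mid-plane).
- axle_bar (a point): Centre of the axle bar: a level flat steel bar, 356 mm long, 14 wide, 8 thick, across the front of the wheel at hub height, from upright to upright. It stands 44 mm in front of the wheel's mid-plane, measured along the axle (the axle's nut to 60). A finger between the spokes cannot pass it: work above the bar or below it.
- hub (a point): Centre of the wheel, on its mid-plane, 160 mm above the stand's origin. The wheel leans back 45 degrees: in the stand's frame the axle points (-0.707, 0, 0.707), to the robot's side and up, and straight up along the wheel's face is (0.707, 0, 0.707). The hub is 48 across, 52 long.
- wheel (a joint): Turn of the wheel (rad): 0 when the stem points straight up the wheel's face; positive turns it to the stand's +y (anticlockwise from the robot). 6.28 is straight up too. Starts at 2.35 to 3.93 (stem in the lower half). Turns either way without end; the bearing drags (0.22 N m, about 3 N at a spoke's middle), so it stays where it is left.
- spoke (a point): Middle of one of the five straight black spokes, 66 mm from the wheel's centre. Spokes are 14 wide, 14 thick, centred on the mid-plane, from the hub to the rim at radius 112; they lie at 36, 108, 180, 252 and 324 degrees from the stem (this one at 36, in the joint's positive sense) and turn with the wheel.
- tyre: Black tyre, 304 over all and 36 thick, with its black rim (inner radius 112) and the valve stem, one solid with the wheel. Origin at the wheel's centre; x along the valve stem's direction outwards, z along the axle towards the robot side and up.
- stem_tip (a point): Free inner end of the valve stem: a single thin rod, 11 to 15 mm across and 28 long, black rubber with a brass end, that sticks out of the rim's inside towards the hub, half-way between two spokes. This point is 85 mm from the wheel's centre; the stem runs from here out to the rim.
- wrench: Bystander, to be left alone: steel open-ended wrench, 160 long, lying on the counter under the front of the wheel. Origin at its underside.
- screwdriver: Bystander, to be left alone: screwdriver, 190 long, lying on the counter under the back of the wheel. Origin at its underside.
- mug: Bystander, to be left alone: white mug, 76 across, 100 high, standing left of the stand. Origin at its underside.
- tumbler: Bystander, to be left alone: clear glass tumbler, 68 across, 100 high, standing left of the stand. Origin at its underside.
- glue_jar: Bystander, to be left alone: small jar, 56 across, 65 high, standing right of the stand. Origin at its underside.
- bottle: Bystander, to be left alone: amber bottle, 64 across, 190 high, standing right of the stand. Origin at its underside.
- collar: Bystander, to be left alone: loose steel ring, 40 across, 14 high, lying between the stand's runners, on the right. Origin at its underside.

How it is judged:
At the end, for the whole second after the job is handed in: The valve stem's free end is at the top of the wheel, within 11 mm to either side of straight up (about 7 degrees), and the wheel is at rest (y of stem_tip in the frame of stand between -0.011 and 0.011 m and height (world z) of stem_tip above 0.205 m and velocity of joint wheel between -0.05 and 0.05 rad/s); the robot touches nothing.
It fails at once if the tyre, rim or valve is pushed (more than 4 N) (contact force between any of the fingers, the arm and tyre above 4 N).
It fails at once if the stand or wheel is gripped or shoved hard (more than 25 N) (contact force between any of the fingers, the arm and stand above 25 N).
It fails at once if a bystander is moved by more than 25 mm or lifted (distance of any of wrench, screwdriver, mug, tumbler, glue_jar, bottle, collar from where it was at the start of the episode above 0.025 m).
It fails at once if a bystander is tipped (angle between any of wrench, screwdriver, mug, tumbler, glue_jar, bottle, collar's own z axis and vertical above 0.35 rad).
It also fails if it takes over 64 s, if anything falls off the work surface, if the arm or the gripper's body presses on something with over 40 N, if the wrist force passes 120 N, or if a joint passes its speed limit or range.

## Working session

There is one attempt and no reset: what is moved stays moved. The work goes in short steps, Python scripts to look and compute and a shell command to move; the robot and the scene stay as the last step left them, time stands still between calls to the robot, and variables do not carry over. Pictures are saved under pics/ and viewed, and the job is handed in when it is done.

```bash
ls; mkdir -p pics; python3 - <<'E'
from rig import observe,snapshot,calibration,bot
import cv2
o=observe();print(o); print(bot.tcp_to_tips)
for n in("scene","top","wrist"):
    c=calibration(n);print(n,c)
    cv2.imwrite(f"pics/{n}0.png",snapshot(n)[:,:,::-1])
E
```

```text
pics
{'time': 0.0, 'joints': array([-1.43030588e+00,  2.91308385e-01, -1.54150271e-01,  1.12669044e+00,
        1.62601830e-05,  1.43149387e+00]), 'joint_vel': array([ 2.50542084e-03,  1.30143994e-03, -4.81467023e-05,  1.67699212e-03,
       -2.64411013e-05, -2.20258228e-04]), 'joint_efforts': array([ 2.47089720e-04, -5.37142003e+01,  3.31366181e+01,  1.58658286e-02,
       -1.19514561e-04, -6.53571192e-06]), 'position': array([ 0.14492955, -0.50415838,  0.24970875]), 'eef_rot': array([-0.09859389,  0.70067678, -0.69972022,  0.09860482]), 'force': array([ 0.2071087 ,  0.15045036, -0.45092443]), 'ft_torque': array([ 0.00859598,  0.00622604, -0.00349692]), 'width': 1.0012855925151576}
0.019
scene {'vertical_fov': 48.06384602813318, 'cx': 274.8131549868854, 'cy': 207.62297088522175, 'extrinsics': array([[-0.39769117,  0.58483023, -0.70697619,  1.31163483],
       [ 0.91750915,  0.25711759, -0.30342628,  0.38657229],
       [ 0.00432315, -0.76932708, -0.63884048,  0.81416959],
       [ 0.        ,  0.        ,  0.        ,  1.        ]])}
top {'vertical_fov': 56.11148675681231, 'cx': 282.9483337252706, 'cy': 207.88771419400425, 'extrinsics': array([[ 2.04123244e-02, -9.88259398e-01,  1.51415648e-01,
         4.01722944e-01],
       [-9.99786929e-01, -2.06420271e-02,  5.48019670e-05,
         5.46995819e-02],
       [ 3.07136735e-03, -1.51384504e-01, -9.88470181e-01,
         1.27262734e+00],
       [ 0.00000000e+00,  0.00000000e+00,  0.00000000e+00,
         1.00000000e+00]])}
wrist {'vertical_fov': 62.230513538989676, 'cx': 286.1662619059584, 'cy': 208.06155956874986, 'extrinsics': array([[ 0.27537571, -0.92106859, -0.27531959,  0.21569437],
       [-0.96133613, -0.26414723, -0.0778401 , -0.48407912],
       [-0.00102883,  0.28610994, -0.95819624,  0.37324622],
       [ 0.        ,  0.        ,  0.        ,  1.        ]])}
```

View pics/scene0.png

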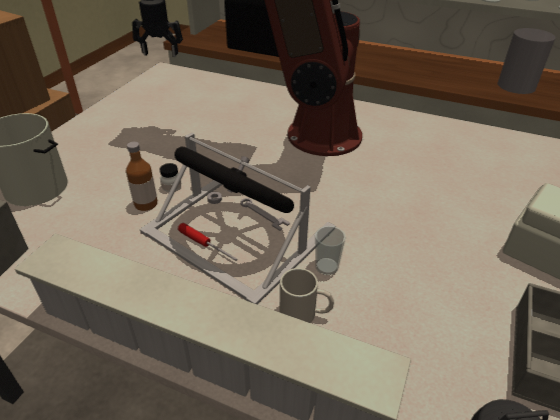

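View pics/top0.png

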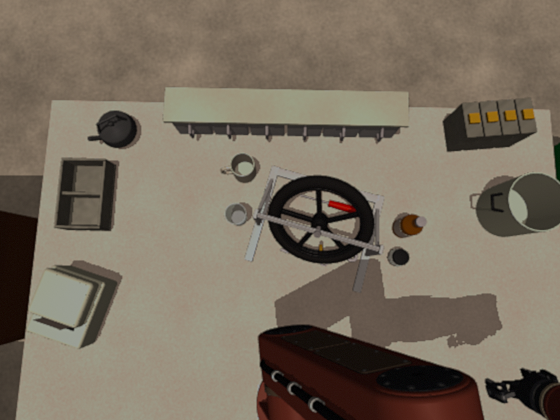

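```bash
python3 - <<'E'
import cv2
i=cv2.imread("pics/top0.png");cv2.imwrite("pics/top0c.png",cv2.resize(i[90:290,130:380],None,fx=3,fy=3,interpolation=cv2.INTER_CUBIC))
E
```

```text
(no output)
```

View pics/top0c.png

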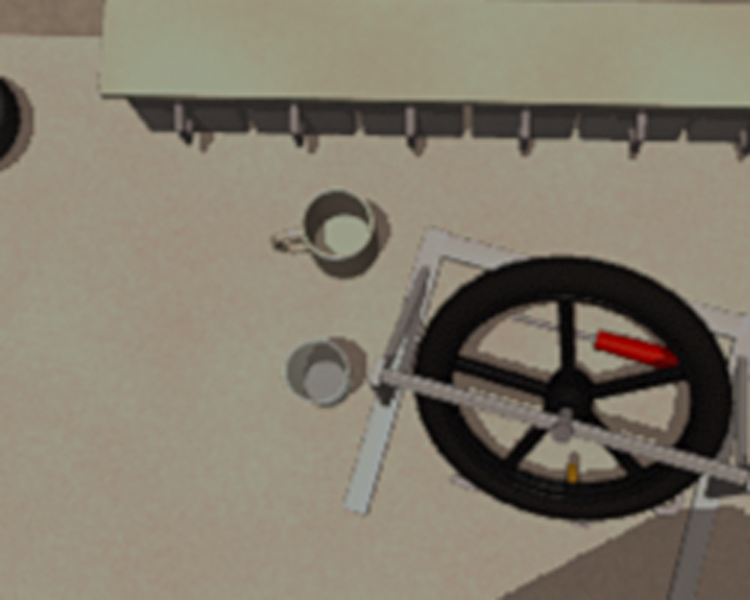

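```bash
python3 - <<'E'
import cv2
i=cv2.imread("pics/top0.png");cv2.imwrite("pics/top0d.png",cv2.resize(i[160:300,240:400],None,fx=5,fy=4.285714*5/4.285714,interpolation=cv2.INTER_CUBIC)[:600])
cv2.imwrite("pics/top0d.png",cv2.resize(i[160:280,240:400],None,fx=5,fy=5,interpolation=cv2.INTER_CUBIC))
E
```

```text
(no output)
```

View pics/top0d.png

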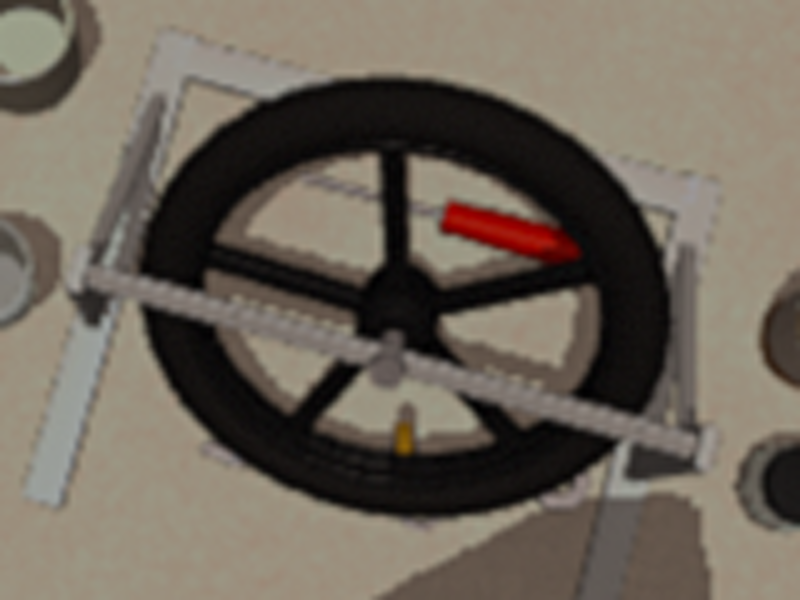

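```bash
cat > h.py <<'E'
import numpy as np,json
from scipy.spatial.transform import Rotation as R
from scipy.optimize import least_squares
from rig import observe,snapshot,calibration,bot
def proj(n,P,c=None):
    c=c or calibration(n);E=c["extrinsics"];f=210/np.tan(np.radians(c["vertical_fov"]/2))
    q=(np.atleast_2d(P)-E[:3,3])@E[:3,:3]
    return np.c_[c["cx"]+f*q[:,0]/q[:,2],c["cy"]+f*q[:,1]/q[:,2]]
def st2w(P,p):
    x,y,a=p;return R.from_euler('z',a).apply(np.atleast_2d(P))+[x,y,0]
s=2**-.5
def wheel(r,phi,h=0.):  # phi from up, positive to +y; h along axle
    return np.array([0,0,.16])+r*np.cos(phi)*np.array([s,0,s])+r*np.sin(phi)*np.array([0,1,0])+h*np.array([-s,0,s])
E
python3 - <<'E'
from h import *
px=np.array([[82,270],[705,447],[165,30],[718,182],[25,490]])/5+[240,160]
M=np.array([[-.031,.178,.202],[-.031,-.178,.202],[.16,.184,.012],[.16,-.184,.012],[-.16,.184,.012]])
f=lambda p:(proj("top",st2w(M,p))-px).ravel()
r=least_squares(f,[.6,0,-.2]);p=r.x;print(p,f(p).round(1))
th_px=np.array([405,424])/5+[240,160]
g=lambda t:(proj("top",st2w(wheel(.085,t[0]),p))-th_px).ravel()
t=least_squares(g,[np.pi]).x[0];print(t,g([t]))
import cv2
im=snapshot("top")[:,:,::-1].copy();im=cv2.resize(im[160:280,240:400],None,fx=5,fy=5,interpolation=cv2.INTER_CUBIC)
D=lambda P,c:[cv2.circle(im,tuple(int(v) for v in (q-[240,160])*5+2),2,c,-1) for q in proj("top",st2w(P,p))]
for k in range(60):
    D(wheel(.152,k*np.pi/30),(0,255,0));D(wheel(.112,k*np.pi/30),(255,255,0))
for a in (36,108,180,252,324):
  for rr in(.03,.066,.1):D(wheel(rr,t+np.radians(a)),(0,0,255))
D(wheel(0,0,.026),(255,0,255));D(wheel(.085,t),(255,0,255))
for k in np.linspace(-.178,.178,15):D([-.0311,k,.1911],(255,0,0))
cv2.imwrite("pics/fit.png",im)
E
```

```text
[ 0.53329446 -0.04969989 -0.26368731] [-1.1 -0.9  0.2  0.2  1.3 -0.6 -0.9 -0.1  0.7  1.5]
3.455232308996864 [-0.02175766  0.48188344]
```

View pics/fit.png

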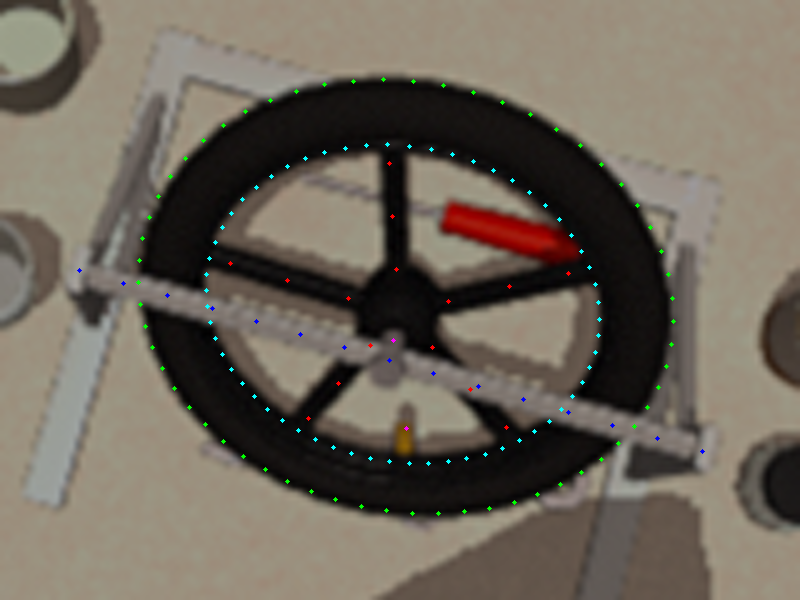

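```bash
cat >> h.py <<'E'
P=[0.53329446,-0.04969989,-0.26368731]
def W(r,phi_deg,h): return st2w(wheel(r,np.radians(phi_deg),h),P)[0]
Rs=R.from_euler('z',P[2])
d=Rs.apply([s,0,-s])
def Rt(sign=1,roll=0):
    z=sign*Rs.apply([0,1,0]); x=np.cross(d,z)
    return R.from_matrix(np.c_[x,d,z])*R.from_euler('y',roll)
def cmd(pos,rot=None):
    o=observe();R0=R.from_quat(o["eef_rot"])
    sh=R0.inv().apply(np.array(pos)-o["position"])/.3
    rv=(R0.inv()*rot).as_rotvec()/(np.pi/2) if rot is not None else np.zeros(3)
    return np.r_[sh,rv].round(3).tolist()
E
python3 - <<'E'
from h import *
o=observe();print([a for a in dir(bot) if a[0]!='_'])
print(R.from_quat(o["eef_rot"]).as_matrix().round(2)); print(d)
for sg in(1,-1):print(sg,Rt(sg).as_matrix().round(2),cmd(W(.075,0,.16),Rt(sg)),(R.from_quat(o["eef_rot"]).inv()*Rt(sg)).magnitude())
c=calibration("wrist")["extrinsics"];print(R.from_quat(o["eef_rot"]).inv().apply(c[:3,3]-o["position"]), W(.075,0,.16))
E
```

```text
['IKError', 'finish_job', 'tcp_to_tips']
[[-0.96 -0.    0.28]
 [-0.28  0.   -0.96]
 [-0.   -1.   -0.  ]]
[ 0.68266597 -0.18430185 -0.70710678]
1 [[ 0.68  0.68  0.26]
 [-0.18 -0.18  0.97]
 [ 0.71 -0.71  0.  ]] [-1.491, -0.253, -1.203, 0.64, -1.544, -0.179] 2.6407389253123554
-1 [[-0.68  0.68 -0.26]
 [ 0.18 -0.18 -0.97]
 [-0.71 -0.71 -0.  ]] [-1.491, -0.253, -1.203, 0.136, 0.328, 0.487] 0.9470957170511517
[-7.35937152e-02 -1.23462559e-01  5.09128246e-05] [ 0.47526785 -0.03403423  0.32617009]
```

View pics/wrist0.png

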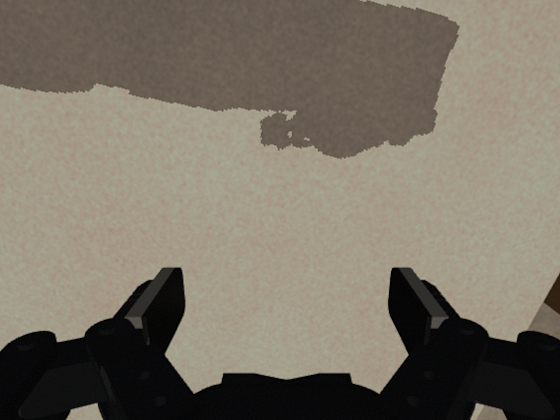

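```bash
python3 -m handwheel '[[[1,-0.1,-0.1,-0.08,0.017,0.041,0.061],[1,-0.2,-0.2,-0.15,0.034,0.082,0.122],[1,-0.3,-0.3,-0.22,0.051,0.123,0.183],[1,-0.4,-0.35,-0.3,0.068,0.164,0.244],[1,-0.5,-0.4,-0.38,0.085,0.205,0.305],[1,-0.6,-0.4,-0.45,0.102,0.246,0.366],[1,-0.7,-0.4,-0.55,0.119,0.287,0.427],[1,-0.75,-0.4,-0.6,0.136,0.328,0.487],[1,-0.75,-0.4,-0.6,0.136,0.328,0.487]]]' 30; python3 - <<'E'
from h import *
print(observe()["joints"].round(2),W(.075,-18,.16),cmd(W(.075,-18,.16),Rt(-1)))
E
```

```text
time: 1.32
position: [0.3113, -0.2673, 0.3692]
eef_rot: [-0.354, -0.612, 0.683, -0.182]
force: [-1.0, -0.1, -0.4]
width: -0.0
[-1.43 -0.41 -0.74  0.87  0.71  2.11] [ 0.46672123 -0.0557329   0.32357447] [-0.116, 0.331, -0.816, 0.0, -0.0, 0.001]
```

```bash
python3 -m handwheel '[[[1,-0.01,0.03,-0.1,0,0,0],[1,-0.03,0.07,-0.22,0,0,0],[1,-0.05,0.12,-0.34,0,0,0],[1,-0.07,0.17,-0.46,0,0,0],[1,-0.09,0.22,-0.58,0,0,0],[1,-0.1,0.27,-0.7,0,0,0],[1,-0.116,0.31,-0.78,0,0,0],[1,-0.116,0.331,-0.816,0,0,0],[1,-0.116,0.331,-0.816,0,0,0]]]'; python3 - <<'E'
from h import *
import cv2
print(observe()["joints"].round(2),W(.075,-18,.16),cmd(W(.075,-18,.16),Rt(-1)))
for n in("top","wrist"): cv2.imwrite(f"pics/{n}1.png",snapshot(n)[:,:,::-1])
i=cv2.imread("pics/top1.png");cv2.imwrite("pics/top1c.png",cv2.resize(i[160:280,240:400],None,fx=5,fy=5))
E
```

```text
time: 2.45
position: [0.4675, -0.0553, 0.3235]
eef_rot: [-0.352, -0.613, 0.684, -0.182]
force: [0.0, -0.6, -1.0]
width: 0.002
[-0.28 -0.4  -0.93  0.26  0.01  3.13] [ 0.46672123 -0.0557329   0.32357447] [0.001, -0.002, 0.002, 0.0, 0.001, 0.002]
```

View pics/wrist1.png

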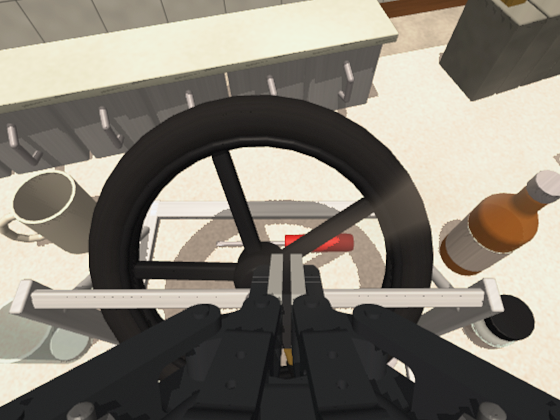

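View pics/top1c.png

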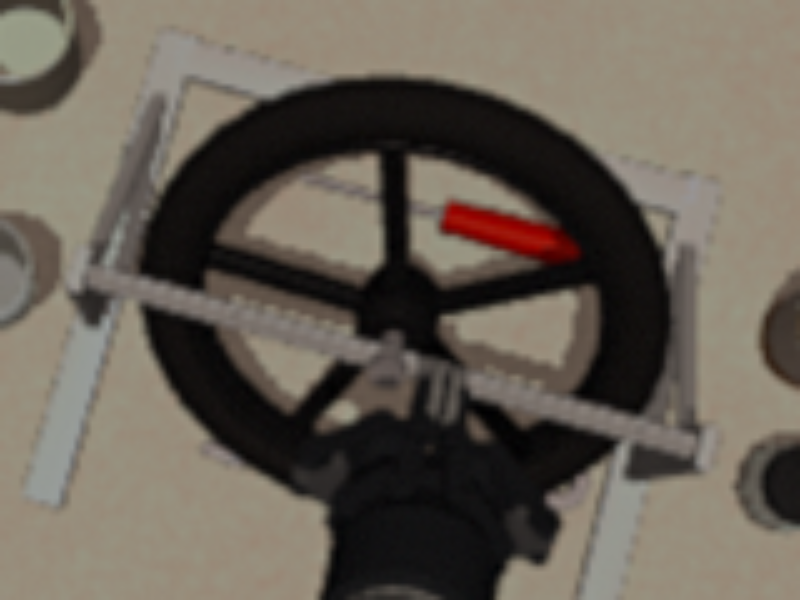

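```bash
python3 -m handwheel '[[[1,0,0,0,0,-0.1,0],[1,0,0,0,0,-0.2,0],[1,0,0,0,0,-0.3,0],[1,0,0,0,0,-0.4,0],[1,0,0,0,0,-0.5,0],[1,0,0,0,0,-0.6,0],[1,0,0,0,0,-0.7,0],[1,0,0,0,0,-0.8,0],[1,0,0,0,0,-0.9,0],[1,0,0,0,0,-1,0]]]'; python3 -m handwheel '[[[1,0,0,0,0,-0.1,0],[1,0,0,0,0,-0.2,0],[1,0,0,0,0,-0.3,0],[1,0,0,0,0,-0.4,0],[1,0,0,0,0,-0.5,0],[1,0,0,0,0,-0.6,0],[1,0,0,0,0,-0.7,0],[1,0,0,0,0,-0.8,0],[1,0,0,0,0,-0.9,0],[1,0,0,0,0,-1,0],[1,0,0,0,0,-1,0]]]'; python3 - <<'E'
from h import *
import cv2
print(observe()["joints"].round(2))
for h in (.16,.06,.04,.011):print(h,cmd(W(.075,-18,h),Rt(1)))
for n in("top","wrist"): cv2.imwrite(f"pics/{n}2.png",snapshot(n)[:,:,::-1])
E
```

```text
time: 3.8
position: [0.4669, -0.0574, 0.3245]
eef_rot: [0.235, -0.303, 0.733, -0.562]
force: [-0.3, 0.6, -0.8]
width: 0.003
time: 5.18
position: [0.4669, -0.0585, 0.3251]
eef_rot: [0.685, 0.183, 0.353, -0.611]
force: [0.6, 0.5, 0.2]
width: 0.003
[-0.29 -0.4  -0.93  0.26  0.01 -0.02]
0.16 [-0.006, 0.001, 0.009, 0.002, 0.002, -0.0]
0.06 [-0.005, 0.335, 0.01, 0.002, 0.002, -0.0]
0.04 [-0.005, 0.401, 0.01, 0.002, 0.002, -0.0]
0.011 [-0.005, 0.498, 0.011, 0.002, 0.002, -0.0]
```

View pics/wrist2.png

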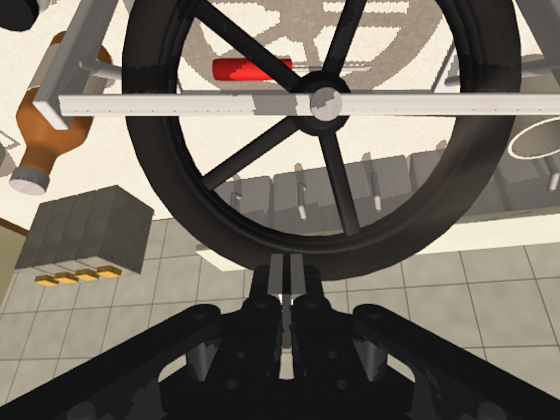

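```bash
python3 - <<'E'
from h import *
o=observe();Rr=R.from_quat(o["eef_rot"])
for y in (.019,.01,0,-.01,-.02,-.03,-.04,-.054):
    a=proj("wrist",o["position"]+Rr.apply([[-.011,y,0],[-.011,y,.0145],[-.011,y,.04],[.011,y,.0145]]));print(y,a.round(0).tolist())
E
```

```text
0.019 [[286.0, 249.0], [319.0, 249.0], [376.0, 249.0], [317.0, 294.0]]
0.01 [[286.0, 258.0], [320.0, 258.0], [382.0, 258.0], [319.0, 304.0]]
0 [[286.0, 269.0], [323.0, 269.0], [388.0, 269.0], [321.0, 318.0]]
-0.01 [[286.0, 282.0], [326.0, 282.0], [396.0, 282.0], [324.0, 333.0]]
-0.02 [[286.0, 296.0], [329.0, 296.0], [405.0, 296.0], [327.0, 351.0]]
-0.03 [[286.0, 313.0], [333.0, 313.0], [416.0, 313.0], [330.0, 372.0]]
-0.04 [[285.0, 334.0], [337.0, 334.0], [429.0, 334.0], [334.0, 397.0]]
-0.054 [[285.0, 371.0], [345.0, 371.0], [451.0, 371.0], [341.0, 441.0]]
```

```bash
python3 - <<'E'
from h import *
for h in (.05,.009):print(h,cmd(W(.080,-18,h),Rt(1)))
E
```

```text
0.05 [0.011, 0.368, 0.004, 0.002, 0.001, -0.0]
0.009 [0.011, 0.504, 0.004, 0.002, 0.001, -0.0]
```

```bash
python3 -m handwheel '[[[1,0.011,0.08,0.004,0,0,0],[1,0.011,0.16,0.004,0,0,0],[1,0.011,0.24,0.004,0,0,0],[1,0.011,0.31,0.004,0,0,0],[1,0.011,0.37,0.004,0,0,0],[1,0.011,0.42,0.004,0,0,0],[1,0.011,0.46,0.004,0,0,0],[1,0.011,0.504,0.004,0,0,0],[1,0.011,0.504,0.004,0,0,0]]]';python3 - <<'E'
from h import *
import cv2
for n in("top","wrist"): cv2.imwrite(f"pics/{n}3.png",snapshot(n)[:,:,::-1])
i=cv2.imread("pics/top3.png");cv2.imwrite("pics/top3c.png",cv2.resize(i[160:280,240:400],None,fx=5,fy=5))
for ph in range(-20,64,6):print(ph,cmd(W(.08,ph,.009),Rt(1)))
E
```

```text
time: 6.4
position: [0.5725, -0.0862, 0.2195]
eef_rot: [0.684, 0.181, 0.354, -0.611]
force: [0.2, 0.3, -0.4]
width: -0.003
-20 [-0.002, 0.001, -0.008, 0.002, 0.0, -0.001]
-14 [0.006, 0.001, 0.018, 0.002, 0.0, -0.001]
-8 [0.011, 0.001, 0.046, 0.002, 0.0, -0.001]
-2 [0.014, 0.001, 0.074, 0.002, 0.0, -0.001]
4 [0.013, 0.0, 0.101, 0.002, 0.0, -0.001]
10 [0.01, 0.0, 0.129, 0.002, 0.0, -0.001]
16 [0.003, 0.0, 0.156, 0.002, 0.0, -0.001]
22 [-0.006, 0.0, 0.183, 0.002, 0.0, -0.001]
28 [-0.017, 0.0, 0.208, 0.002, 0.0, -0.001]
34 [-0.032, 0.0, 0.232, 0.002, 0.0, -0.001]
40 [-0.049, 0.0, 0.254, 0.002, 0.0, -0.001]
46 [-0.068, 0.0, 0.275, 0.002, 0.0, -0.001]
52 [-0.089, -0.0, 0.293, 0.002, 0.0, -0.001]
58 [-0.112, -0.0, 0.309, 0.002, 0.0, -0.001]
```

View pics/wrist3.png

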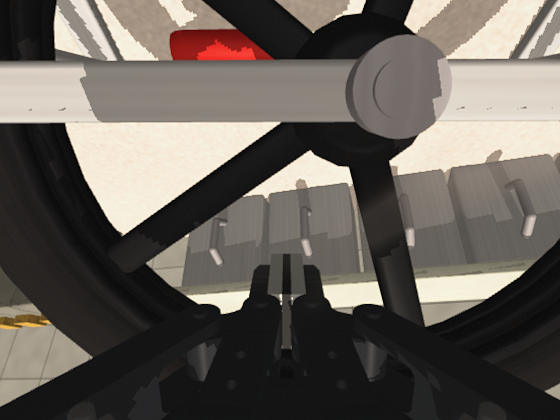

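View pics/top3c.png

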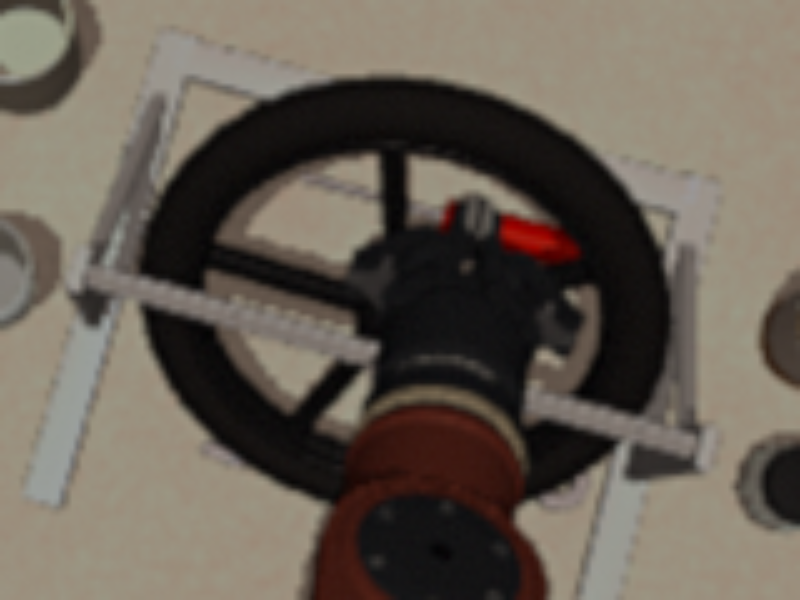

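```bash
python3 -m handwheel '[[[1,0.006,0,0.02,0,0,0],[1,0.011,0,0.045,0,0,0],[1,0.013,0,0.06,0,0,0],[1,0.013,0,0.068,0,0,0],[1,0.013,0,0.074,0,0,0],[1,0.013,0,0.08,0,0,0],[1,0.013,0,0.086,0,0,0],[1,0.013,0,0.092,0,0,0],[1,0.013,0,0.098,0,0,0],[1,0.013,0,0.104,0,0,0],[1,0.012,0,0.112,0,0,0],[1,0.01,0,0.12,0,0,0]]]';python3 - <<'E'
from h import *
for ph in range(4,64,6):print(ph,cmd(W(.08,ph,.009),Rt(1)))
import cv2
for n in("wrist",): cv2.imwrite(f"pics/{n}4.png",snapshot(n)[:,:,::-1])
E
```

```text
time: 8.0
position: [0.5839, -0.0517, 0.2223]
eef_rot: [0.684, 0.181, 0.354, -0.611]
force: [-1.2, -2.6, -1.2]
width: 0.002
4 [0.003, 0.001, -0.019, 0.002, 0.0, -0.001]
10 [-0.001, 0.0, 0.009, 0.002, 0.0, -0.001]
16 [-0.007, 0.0, 0.036, 0.002, 0.0, -0.001]
22 [-0.016, 0.0, 0.062, 0.002, 0.0, -0.001]
28 [-0.028, 0.0, 0.088, 0.002, 0.0, -0.001]
34 [-0.042, 0.0, 0.111, 0.002, 0.0, -0.001]
40 [-0.059, 0.0, 0.134, 0.002, 0.0, -0.001]
46 [-0.078, 0.0, 0.154, 0.002, 0.0, -0.001]
52 [-0.099, -0.0, 0.172, 0.002, 0.0, -0.001]
58 [-0.122, -0.0, 0.188, 0.002, 0.0, -0.001]
```

View pics/wrist4.png

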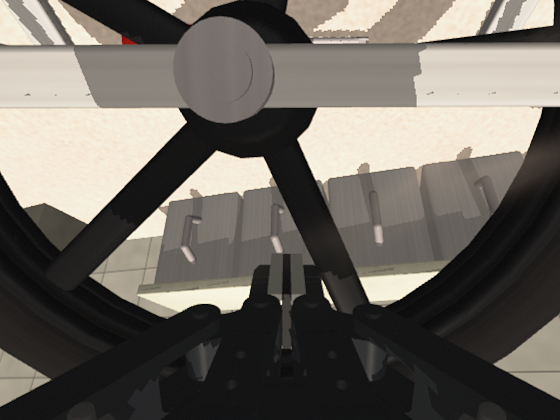

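```bash
python3 -m handwheel '[[[1,-0.001,0,0.012,0,0,0],[1,-0.005,0,0.026,0,0,0],[1,-0.009,0,0.042,0,0,0],[1,-0.015,0,0.059,0,0,0],[1,-0.023,0,0.076,0,0,0],[1,-0.031,0,0.093,0,0,0],[1,-0.042,0,0.111,0,0,0],[1,-0.054,0,0.128,0,0,0],[1,-0.068,0,0.144,0,0,0],[1,-0.083,0,0.159,0,0,0],[1,-0.099,0,0.172,0,0,0],[1,-0.11,0,0.18,0,0,0]]]';python3 - <<'E'
from h import *
for ph,h in ((60,.009),(54,.009),(54,.07),(-33,.07)):print(ph,h,cmd(W(.08,ph,h),Rt(1)))
import cv2
for n in("wrist",): cv2.imwrite(f"pics/{n}5.png",snapshot(n)[:,:,::-1])
E
```

```text
time: 9.55
position: [0.5754, 0.0072, 0.1986]
eef_rot: [0.684, 0.182, 0.354, -0.611]
force: [1.1, -2.5, 1.2]
width: 0.001
60 0.009 [-0.019, 0.0, 0.011, 0.002, 0.0, -0.001]
54 0.009 [0.005, 0.0, -0.004, 0.002, 0.0, -0.001]
54 0.07 [0.005, -0.203, -0.004, 0.002, 0.0, -0.001]
-33 0.07 [0.071, -0.202, -0.365, 0.002, 0.0, -0.001]
```

View pics/wrist5.png

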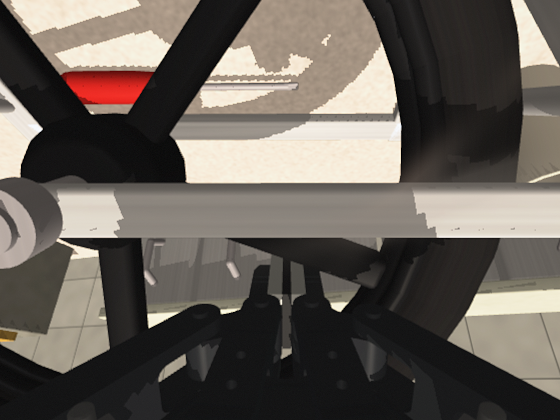

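```bash
python3 -m handwheel '[[[1,0.002,0,-0.01,0,0,0],[1,0.002,-0.06,-0.012,0,0,0],[1,0.005,-0.15,-0.012,0,0,0],[1,0.005,-0.24,-0.02,0,0,0],[1,0.03,-0.27,-0.08,0,0,0],[1,0.04,-0.27,-0.16,0,0,0],[1,0.05,-0.27,-0.24,0,0,0],[1,0.06,-0.27,-0.32,0,0,0],[1,0.071,-0.27,-0.365,0,0,0],[1,0.071,-0.27,-0.365,0,0,0]]]';python3 - <<'E'
from h import *
for ph,h in ((-30,.07),(-30,.009)):print(ph,h,cmd(W(.08,ph,h),Rt(1)))
import cv2
c=calibration("wrist");im=snapshot("wrist")[:,:,::-1].copy();cv2.imwrite("pics/wrist6.png",im)
E
```

```text
time: 10.85
position: [0.5057, -0.0879, 0.271]
eef_rot: [0.684, 0.181, 0.354, -0.611]
force: [0.3, -0.1, -0.5]
width: -0.002
-30 0.07 [0.009, 0.068, 0.014, 0.002, -0.001, -0.001]
-30 0.009 [0.009, 0.271, 0.014, 0.002, -0.001, -0.001]
```

View pics/wrist6.png

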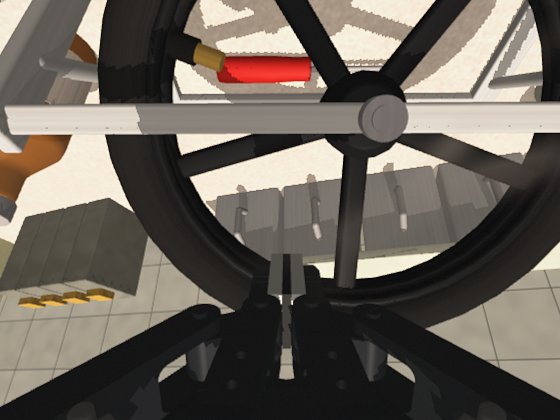

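```bash
cat >> h.py <<'E'
def theta(px,t0,cam="wrist",r=.085):
    g=lambda t:(proj(cam,W(r,np.degrees(t[0]),0))-px).ravel()
    q=least_squares(g,[t0]);return q.x[0],q.fun
E
python3 - <<'E'
from h import *
t,e=theta([221,62],4.4);print(t,np.degrees(t),e)
t,e=theta([343,272],0.07,r=.1);print(np.degrees(t),e)
E
```

```text
4.362825914505123 249.9715116514473 [1.30250498 0.37532264]
-2.9690653164009344 [ 0.17678654 -3.71337484]
```

```bash
python3 - <<'E'
from h import *
for ph,h in ((-36,.06),(-36,.009),(-24,.009),(-18,.009)):print(ph,h,cmd(W(.08,ph,h),Rt(1)))
E
```

```text
-36 0.06 [-0.005, 0.101, -0.011, 0.002, -0.0, -0.001]
-36 0.009 [-0.005, 0.271, -0.011, 0.002, -0.0, -0.001]
-24 0.009 [0.023, 0.271, 0.037, 0.002, -0.0, -0.001]
-18 0.009 [0.033, 0.271, 0.063, 0.002, -0.0, -0.001]
```

```bash
python3 -m handwheel '[[[1,-0.005,0.05,-0.011,0,0,0],[1,-0.005,0.12,-0.011,0,0,0],[1,-0.005,0.19,-0.011,0,0,0],[1,-0.005,0.25,-0.011,0,0,0],[1,-0.005,0.271,-0.011,0,0,0],[1,0.005,0.271,0.005,0,0,0],[1,0.015,0.271,0.022,0,0,0],[1,0.023,0.271,0.037,0,0,0],[1,0.026,0.271,0.044,0,0,0],[1,0.029,0.271,0.052,0,0,0],[1,0.031,0.271,0.058,0,0,0],[1,0.033,0.271,0.065,0,0,0]]]';python3 - <<'E'
from h import *
import cv2
im=snapshot("wrist")[:,:,::-1].copy();cv2.imwrite("pics/wrist7.png",im)
for ph in range(-24,63,6):print(ph,cmd(W(.08,ph,.009),Rt(1)))
E
```

```text
time: 12.4
position: [0.5728, -0.0856, 0.2201]
eef_rot: [0.684, 0.181, 0.354, -0.611]
force: [-1.7, -2.5, -1.2]
width: -0.001
-24 [-0.01, -0.0, -0.028, 0.002, -0.001, -0.001]
-18 [0.0, -0.0, -0.002, 0.002, -0.001, -0.001]
-12 [0.007, -0.001, 0.025, 0.002, -0.001, -0.001]
-6 [0.012, -0.001, 0.053, 0.002, -0.001, -0.001]
0 [0.013, -0.001, 0.081, 0.002, -0.001, -0.001]
6 [0.012, -0.001, 0.109, 0.002, -0.001, -0.001]
12 [0.007, -0.001, 0.136, 0.002, -0.001, -0.001]
18 [0.0, -0.001, 0.163, 0.002, -0.001, -0.001]
24 [-0.01, -0.001, 0.189, 0.002, -0.001, -0.001]
30 [-0.023, -0.001, 0.214, 0.002, -0.001, -0.001]
36 [-0.038, -0.001, 0.238, 0.002, -0.001, -0.001]
42 [-0.055, -0.001, 0.259, 0.002, -0.001, -0.001]
48 [-0.075, -0.001, 0.279, 0.002, -0.001, -0.001]
54 [-0.097, -0.001, 0.297, 0.002, -0.001, -0.001]
60 [-0.12, -0.001, 0.312, 0.002, -0.001, -0.001]
```

View pics/wrist7.png

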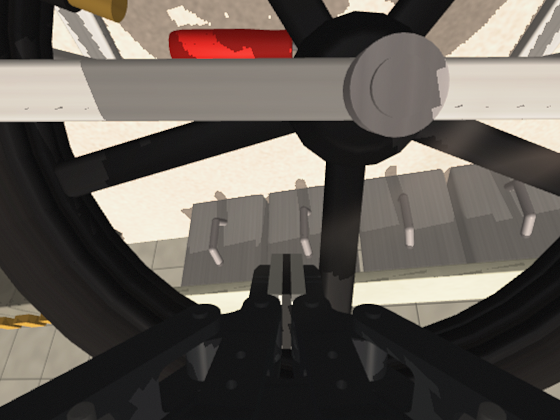

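```bash
python3 -m handwheel '[[[1,0.002,0,0.01,0,0,0],[1,0.007,0,0.025,0,0,0],[1,0.01,0,0.043,0,0,0],[1,0.013,0,0.063,0,0,0],[1,0.013,0,0.083,0,0,0],[1,0.012,0,0.103,0,0,0],[1,0.009,0,0.123,0,0,0],[1,0.005,0,0.143,0,0,0],[1,0,0,0.163,0,0,0],[1,-0.007,0,0.182,0,0,0],[1,-0.015,0,0.2,0,0,0],[1,-0.023,0,0.214,0,0,0]]]';python3 - <<'E'
from h import *
for ph in range(24,63,6):print(ph,cmd(W(.08,ph,.009),Rt(1)))
E
```

```text
time: 13.95
position: [0.5851, -0.0219, 0.215]
eef_rot: [0.684, 0.181, 0.354, -0.611]
force: [-1.0, -3.5, -0.2]
width: 0.0
24 [0.013, -0.001, -0.026, 0.002, -0.0, -0.001]
30 [0.0, -0.001, -0.001, 0.002, -0.0, -0.001]
36 [-0.015, -0.001, 0.022, 0.002, -0.0, -0.001]
42 [-0.032, -0.001, 0.044, 0.002, -0.0, -0.001]
48 [-0.052, -0.001, 0.064, 0.002, -0.0, -0.001]
54 [-0.074, -0.001, 0.081, 0.002, -0.0, -0.001]
60 [-0.097, -0.001, 0.096, 0.002, -0.0, -0.001]
```

Continue to about 55°, then back out and cross over for the third push.

```bash
python3 -m handwheel '[[[1,-0.007,0,0.011,0,0,0],[1,-0.015,0,0.022,0,0,0],[1,-0.025,0,0.036,0,0,0],[1,-0.038,0,0.05,0,0,0],[1,-0.052,0,0.064,0,0,0],[1,-0.064,0,0.074,0,0,0],[1,-0.076,0,0.083,0,0,0],[1,-0.076,0,0.083,0,0,0]]]'; python3 -m handwheel '[[[1,0.002,0,-0.01,0,0,0],[1,0.002,-0.06,-0.012,0,0,0],[1,0.005,-0.15,-0.012,0,0,0],[1,0.005,-0.24,-0.02,0,0,0],[1,0.03,-0.27,-0.08,0,0,0],[1,0.04,-0.27,-0.16,0,0,0],[1,0.05,-0.27,-0.24,0,0,0],[1,0.06,-0.27,-0.32,0,0,0],[1,0.065,-0.27,-0.365,0,0,0],[1,0.065,-0.27,-0.365,0,0,0]]]';python3 - <<'E'
from h import *
import cv2
im=snapshot("wrist")[:,:,::-1].copy();cv2.imwrite("pics/wrist8.png",im)
for ph,h in ((-36,.07),(-36,.009),(-24,.009)):print(ph,h,cmd(W(.08,ph,h),Rt(1)))
E
```

```text
time: 14.95
position: [0.5758, 0.007, 0.1985]
eef_rot: [0.684, 0.181, 0.354, -0.612]
force: [-0.7, -0.2, -0.1]
width: -0.002
time: 16.2
position: [0.5051, -0.0881, 0.27]
eef_rot: [0.684, 0.181, 0.354, -0.612]
force: [0.1, -0.3, 0.3]
width: -0.001
-36 0.07 [-0.002, 0.066, -0.01, 0.002, -0.001, -0.002]
-36 0.009 [-0.001, 0.27, -0.01, 0.002, -0.001, -0.002]
-24 0.009 [0.026, 0.27, 0.038, 0.002, -0.001, -0.002]
```

View pics/wrist8.png

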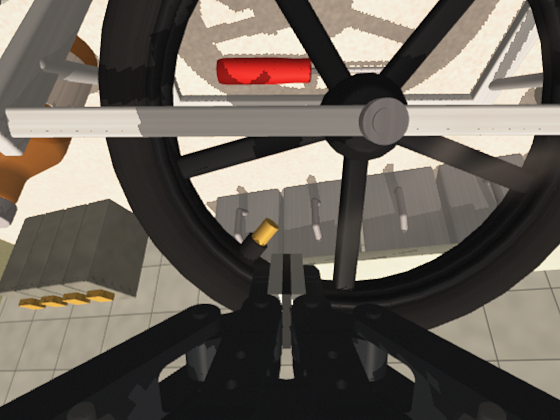

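```bash
python3 - <<'E'
from h import *
t,e=theta([271,229],5.6);print(np.degrees(t),e)
for ph,h in ((-31,.07),(-31,.009),(-27,.009),(-24,.009),(-20,.009)):print(ph,h,cmd(W(.056,ph,h),Rt(1)))
E
```

```text
322.5119041218635 [ 3.14573022 -4.38174402]
-31 0.07 [-0.058, 0.066, 0.05, 0.002, -0.001, -0.002]
-31 0.009 [-0.057, 0.27, 0.051, 0.002, -0.001, -0.002]
-27 0.009 [-0.051, 0.27, 0.062, 0.002, -0.001, -0.002]
-24 0.009 [-0.047, 0.27, 0.071, 0.002, -0.001, -0.002]
-20 0.009 [-0.042, 0.27, 0.083, 0.002, -0.001, -0.002]
```

```bash
python3 -m handwheel '[[[1,-0.03,0,0.03,0,0,0],[1,-0.056,0,0.053,0,0,0],[1,-0.056,0.06,0.053,0,0,0],[1,-0.056,0.13,0.053,0,0,0],[1,-0.056,0.19,0.053,0,0,0],[1,-0.056,0.24,0.053,0,0,0],[1,-0.056,0.27,0.053,0,0,0],[1,-0.056,0.27,0.053,0,0,0]]]';python3 - <<'E'
from h import *
import cv2
im=snapshot("wrist")[:,:,::-1].copy();cv2.imwrite("pics/wrist9.png",im)
for ph in range(-30,22,4):print(ph,cmd(W(.056,ph,.009),Rt(1)))
E
```

```text
time: 17.25
position: [0.5526, -0.0834, 0.1997]
eef_rot: [0.684, 0.18, 0.353, -0.612]
force: [-0.7, 0.4, 0.4]
width: 0.002
-30 [0.002, -0.0, -0.001, 0.001, -0.0, -0.002]
-26 [0.009, -0.0, 0.01, 0.001, -0.0, -0.002]
-22 [0.014, -0.0, 0.022, 0.001, -0.0, -0.002]
-18 [0.018, -0.0, 0.034, 0.001, -0.0, -0.002]
-14 [0.022, -0.0, 0.047, 0.001, -0.0, -0.002]
-10 [0.025, -0.0, 0.06, 0.001, -0.0, -0.002]
-6 [0.026, -0.0, 0.073, 0.001, -0.0, -0.002]
-2 [0.027, -0.0, 0.086, 0.001, -0.0, -0.002]
2 [0.027, -0.0, 0.099, 0.001, -0.0, -0.002]
6 [0.026, -0.0, 0.112, 0.001, -0.0, -0.002]
10 [0.024, -0.0, 0.124, 0.001, -0.0, -0.002]
14 [0.022, -0.0, 0.137, 0.001, -0.0, -0.002]
18 [0.018, -0.0, 0.15, 0.001, -0.0, -0.002]
```

View pics/wrist9.png

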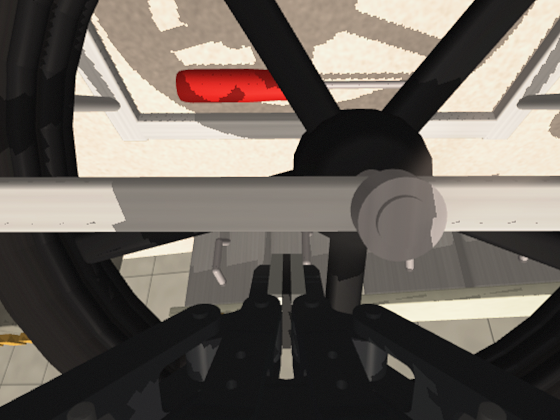

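```bash
python3 -m handwheel '[[[1,0.007,0,0.006,0,0,0],[1,0.01,0,0.014,0,0,0],[1,0.014,0,0.022,0,0,0],[1,0.017,0,0.03,0,0,0],[1,0.019,0,0.038,0,0,0],[1,0.022,0,0.047,0,0,0],[1,0.024,0,0.056,0,0,0],[1,0.026,0,0.065,0,0,0],[1,0.026,0,0.075,0,0,0],[1,0.027,0,0.084,0,0,0],[1,0.027,0,0.092,0,0,0],[1,0.027,0,0.095,0,0,0]]]';python3 - <<'E'
from h import *
import cv2
im=snapshot("wrist")[:,:,::-1].copy();cv2.imwrite("pics/wrist10.png",im)
cv2.imwrite("pics/top10.png",cv2.resize(snapshot("top")[160:280,240:400,::-1],None,fx=5,fy=5))
for ph in range(-2,22,2):print(ph,cmd(W(.056,ph,.009),Rt(1)))
E
```

```text
time: 18.8
position: [0.5655, -0.0577, 0.2059]
eef_rot: [0.684, 0.18, 0.354, -0.612]
force: [-1.4, -4.4, -0.2]
width: 0.001
-2 [-0.0, -0.0, -0.009, 0.001, -0.0, -0.002]
0 [0.0, -0.0, -0.003, 0.001, -0.0, -0.002]
2 [-0.0, -0.0, 0.004, 0.001, -0.0, -0.002]
4 [-0.0, -0.0, 0.01, 0.001, -0.0, -0.002]
6 [-0.001, -0.0, 0.017, 0.001, -0.0, -0.002]
8 [-0.002, -0.0, 0.023, 0.001, -0.0, -0.002]
10 [-0.003, -0.0, 0.03, 0.001, -0.0, -0.002]
12 [-0.004, -0.0, 0.036, 0.001, -0.0, -0.002]
14 [-0.006, -0.0, 0.042, 0.001, -0.0, -0.002]
16 [-0.007, -0.0, 0.049, 0.001, -0.0, -0.002]
18 [-0.009, -0.0, 0.055, 0.001, -0.0, -0.002]
20 [-0.011, -0.0, 0.061, 0.001, -0.0, -0.002]
```

View pics/wrist10.png

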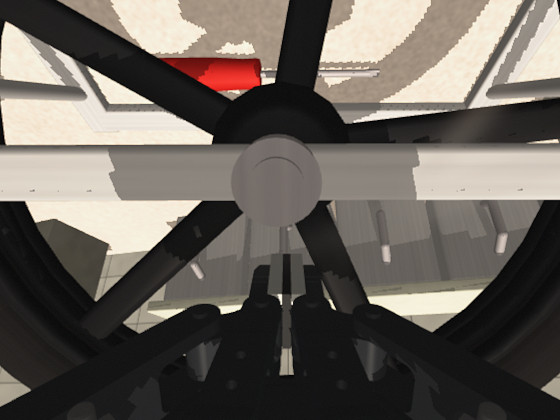

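View pics/top10.png

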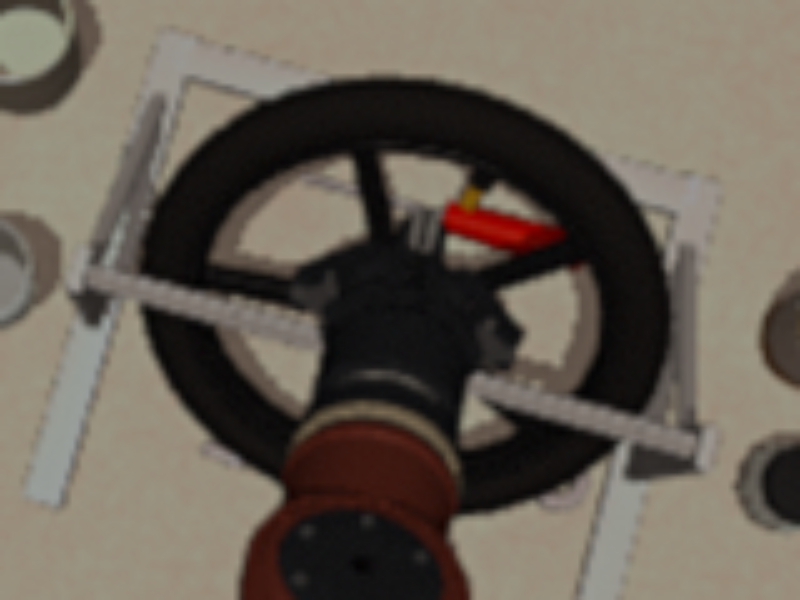

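```bash
python3 - <<'E'
from h import *
t,e=theta(np.array([469,208])/5+[240,160],6.1,"top");print(np.degrees(t),e)
# spokes centreline measured in wrist image: left spoke mid (165,268), right (337,265)
c=calibration("wrist");E=c["extrinsics"];f=210/np.tan(np.radians(c["vertical_fov"]/2))
n=Rs.apply([-s,0,s]);H=W(0,0,0)
for px in ([100,328],[195,246],[318,227],[350,298]):
    v=E[:3,:3]@np.array([(px[0]-c["cx"])/f,(px[1]-c["cy"])/f,1]);q=E[:3,3]+v*((H-E[:3,3])@n)/(v@n)-H
    up=Rs.apply([s,0,s]);l=Rs.apply([0,1,0]);print(px,np.hypot(q@up,q@l),np.degrees(np.arctan2(q@l,q@up)))
E
```

```text
346.8724487028815 [ 0.26456985 -0.51708032]
[100, 328] 0.11271610393935853 -46.168192431549905
[195, 246] 0.05330094459915609 -42.958578449641365
[318, 227] 0.03375837943296005 24.276282974452528
[350, 298] 0.06915560234018238 24.243460893834715
```

```bash
python3 -m handwheel '[[[1,0,0,0.004,0,0,0],[1,0,0,0.009,0,0,0],[1,-0.001,0,0.014,0,0,0],[1,-0.002,0,0.02,0,0,0],[1,-0.003,0,0.025,0,0,0],[1,-0.003,0,0.03,0,0,0],[1,-0.004,0,0.033,0,0,0],[1,-0.004,0,0.033,0,0,0]]]';python3 - <<'E'
from h import *
import cv2
cv2.imwrite("pics/wrist11.png",snapshot("wrist")[:,:,::-1])
cv2.imwrite("pics/top11.png",cv2.resize(snapshot("top")[160:280,240:400,::-1],None,fx=5,fy=5))
for ph in range(8,22,2):print(ph,cmd(W(.056,ph,.009),Rt(1)))
E
```

```text
time: 19.9
position: [0.5675, -0.0476, 0.2051]
eef_rot: [0.684, 0.181, 0.353, -0.612]
force: [-0.6, -3.2, -0.1]
width: 0.003
8 [0.002, -0.0, -0.01, 0.001, -0.0, -0.002]
10 [0.001, -0.0, -0.004, 0.001, -0.0, -0.002]
12 [-0.0, -0.0, 0.002, 0.001, -0.0, -0.002]
14 [-0.001, -0.0, 0.009, 0.001, -0.0, -0.002]
16 [-0.003, -0.0, 0.015, 0.001, -0.0, -0.002]
18 [-0.005, -0.0, 0.021, 0.001, -0.0, -0.002]
20 [-0.007, -0.0, 0.027, 0.001, -0.0, -0.002]
```

View pics/top11.png

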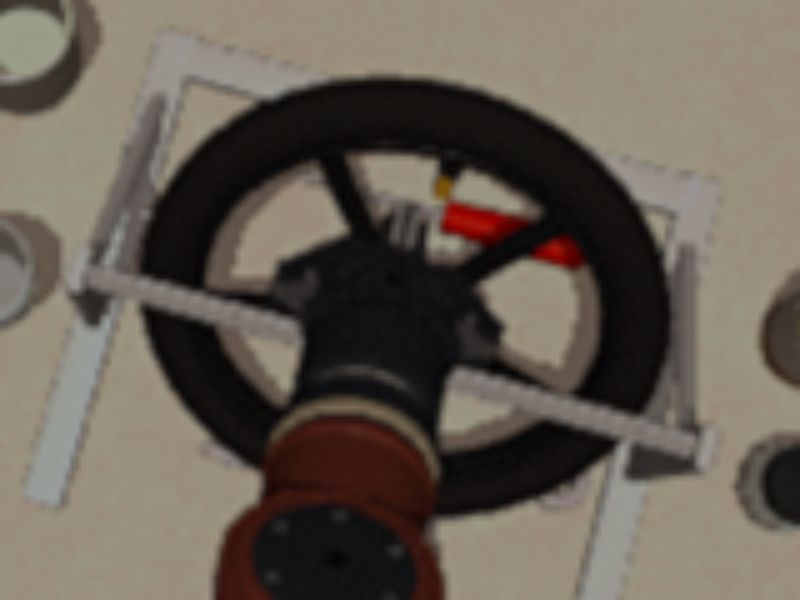

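View pics/wrist11.png

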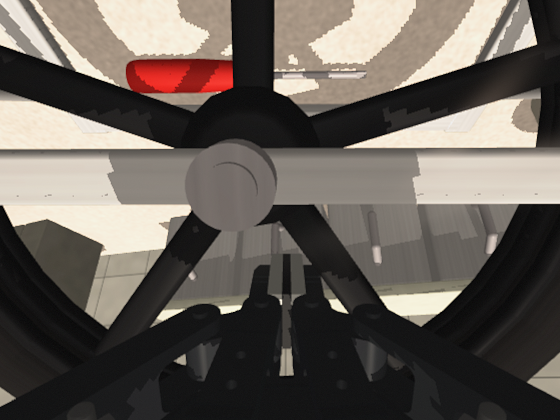

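```bash
python3 - <<'E'
from h import *
t,e=theta(np.array([442,192])/5+[240,160],6.2,"top");print(np.degrees(t),e)
c=calibration("wrist");E=c["extrinsics"];f=210/np.tan(np.radians(c["vertical_fov"]/2))
n=Rs.apply([-s,0,s]);H=W(0,0,.007)
up=Rs.apply([s,0,s]);l=Rs.apply([0,1,0])
Q=[]
for px in ([252.5,10],[253.5,80],[115,333],[200,233],[302,220],[352,290]):
    v=E[:3,:3]@np.array([(px[0]-c["cx"])/f,(px[1]-c["cy"])/f,1]);q=E[:3,3]+v*((H-E[:3,3])@n)/(v@n)-H
    print(px,np.hypot(q@up,q@l),np.degrees(np.arctan2(q@l,q@up))); Q.append([q@l,q@up])
Q=np.array(Q)
for a,b in((1,0),(3,2),(4,5)):
    dd=Q[b]-Q[a];print(np.degrees(np.arctan2(*dd)))
E
```

```text
358.3405580613202 [-0.10309979  0.32929055]
[252.5, 10] 0.04679116453347977 179.4952694842095
[253.5, 80] 0.025634865917449276 179.67861525463996
[115, 333] 0.09609611734133307 -39.32618464825672
[200, 233] 0.03679792000770295 -36.58020005671129
[302, 220] 0.029751300807473218 35.191612821058776
[352, 290] 0.06588431369275914 34.85668804738356
179.2731142010658
-41.02785932075409
34.58092433346527
```

```bash
python3 -m handwheel '[[[1,0,0,-0.006,0,0,0],[1,0,0,-0.015,0,0,0],[1,0,-0.04,-0.015,0,0,0],[1,0,-0.12,-0.015,0,0,0],[1,0,-0.22,-0.015,0,0,0],[1,0,-0.34,-0.015,0,0,0],[1,0,-0.46,-0.015,0,0,0],[1,0,-0.56,-0.015,0,0,0],[1,0,-0.56,-0.015,0,0,0]]]';python3 - <<'E'
from h import *
import cv2
w=snapshot("wrist")[:,:,::-1].copy()
for a in range(0,360,36):
    q=proj("wrist",np.array([W(.1,a,.007)]))[0];cv2.circle(w,(int(q[0]),int(q[1])),2,(0,0,255),-1)
cv2.imwrite("pics/wrist12.png",w)
cv2.imwrite("pics/top12.png",cv2.resize(snapshot("top")[160:280,240:400,::-1],None,fx=5,fy=5))
E
```

```text
time: 21.12
position: [0.4518, -0.0204, 0.3268]
eef_rot: [0.683, 0.183, 0.355, -0.612]
force: [-0.2, -1.3, 0.7]
width: 0.004
```

View pics/top12.png

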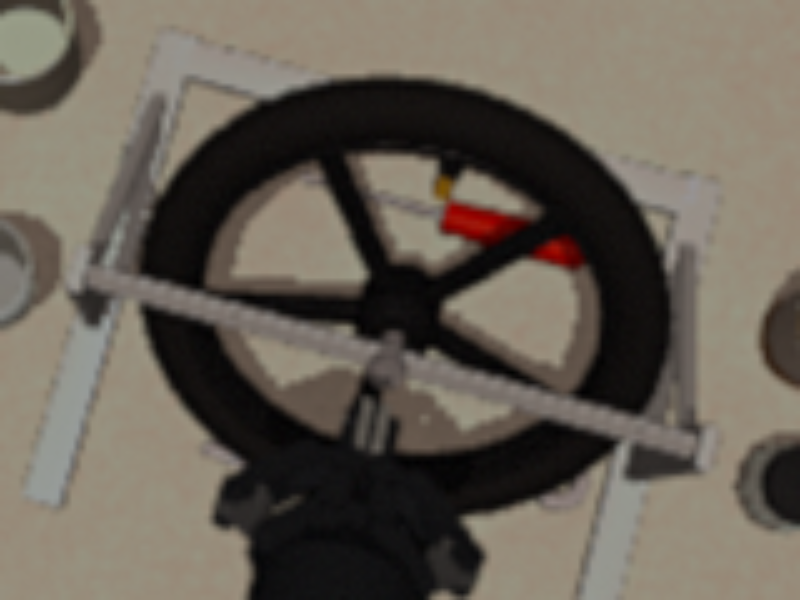

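View pics/wrist12.png

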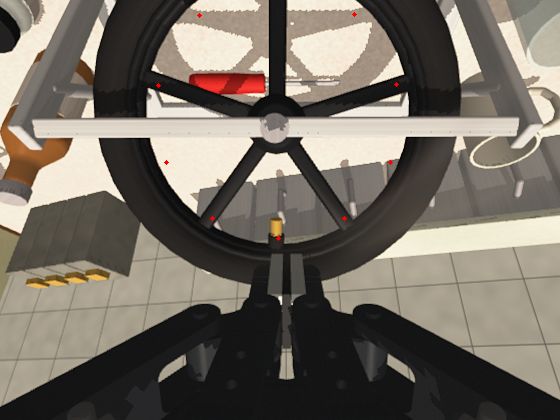

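```bash
python3 -m handwheel '[[[1,0,0,0,0,0,0],[1,0,0,0,0,0,0],[1,0,0,0,0,0,0]]]'; python3 -c "
from rig import bot;print(bot.finish_job())"
```

```text
time: 21.6
position: [0.4521, -0.0208, 0.3237]
eef_rot: [0.684, 0.181, 0.353, -0.612]
force: [0.9, -0.1, -0.7]
width: 0.003
the job is handed in; nothing more can be done
None
```

The valve stem now points straight up, within about 1–2° against the allowed 7°, and I handed the job in at 21.6 s. The hand-in reported no verdict.

I turned the wheel about 160° anticlockwise with three pushes of the closed fingertips, working above the axle bar. Each push was on the trailing side of a different spoke. For the last one I worked closer to the hub so the fingers stayed clear of the stem.

**Stem angle:** just before I withdrew, the top camera put the stem at 358.3°. Spoke directions from the wrist camera put it within about 1–1.5° of straight up. One spoke read about 41° instead of 36° in that wrist picture, but its end was partly hidden by the gripper, so I left it out. After backing off, the spokes in the wrist picture matched the positions expected for a stem pointing straight up.

**Forces:** the tool force read at the end of each call was at most about 5 N. I did not measure contact forces during the moves. In the pictures the fingers stayed clear of the tyre, rim and valve.

**Other things on the counter:** no contact is visible in the pictures I checked. I did not measure the positions of the other items separately at the end.

**Robot at hand-in:** the gripper was about 0.15 m in front of the wheel, touching nothing.

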